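# Gauge the gap of a gel casting stand

### The job

Swing the gel casting stand's folded steadying foot out until it snaps home at the end of its travel. Then take the plain-bladed gauge (not the toothed comb) from its rack and slide the blade straight down into the V-shaped gap between the two glass plates until it drags snugly on both (not just touching, but not forced), without letting its edge come out below the plates. Finish while still holding the gauge still at that depth, and leave everything else where it stands.

Things in the scene. Friction and masses are not known exactly. Their poses are not given: they have to be found in the camera images.
- stand: gel casting stand, fixed; grey base 120 x 150 x 18 mm (x, y, z), origin at the centre of its underside, z up. Two grey uprights (y = +-66 mm, 14 mm wide, 60 mm along x) rise to 68 mm height. Between them two glass plates 100 mm wide (y) and 5 mm thick face each other across x, from 100 mm height (top edges) down to 35 mm; clear air below them down to 18 mm
- mouth (a point): middle of the gap at the plates' top edges (100 mm high); axes as the stand's: x across the gap, y along it. The gap is a symmetric V, 9 mm wide here, narrowing 0.13 mm per mm of depth to 0.5 mm at the bottom. Both plates ride on a carriage that floats up to 8 mm either way along x on a very weak centring spring (0.15 N/mm), so they centre on a blade
- front_plate: the glass plate on the stand's -x side; each plate is sprung and backs away from the gap up to 4 mm, at 6 N per mm, when a blade wedges it; origin at the stand's underside level, in the middle of the gap
- rear_plate: the glass plate on the stand's +x side, sprung likewise; origin at the stand's underside level, in the middle of the gap
- foot (a joint): angle of the swing-out foot about foot_hinge (upright axis), rad: 0 folded (arm pointing to the stand's -y), growing clockwise seen from above, 1.5 at its end stop (arm nearly to the stand's -x). A spring resists with up to about 5 N at the post (let go there it springs back), eases near 1.1, and past about 1.25 it snaps by itself to 1.5 and stays
- foot_hinge (a point): on the foot's hinge axis (34 mm above the bench), at x = -80, y = +50 mm in the stand's frame
- foot_post (a point): top centre of the foot's upright round black grip post: 18 mm diameter, standing on the foot's arm from 33 up to 81 mm above the bench, 110 mm from the hinge axis. Foot arm: flat steel bar 16 mm wide, 23 to 33 mm above the bench; a 20 mm diameter rubber pad under the post
- rack: white fixed block 56 x 160 x 60 mm (x, y, z) with two slots in its top, at y = -40 and y = +40 mm, each 5 mm (x) by 43 mm (y) and 50 mm deep (the slot floor is 10 mm above the bench); origin at the centre of its underside. One slot holds the gauge, the other the comb; which is which varies
- gauge: plain gauge standing in a rack slot, about 110 g: solid steel blade 3 mm thick (its x) by 40 mm wide (its y), lower edge to 85 mm up; grey handle 14 (x) by 46 mm (y) from 85 to 125 mm, cap 14 x 50 mm to 129 mm. Origin: middle of the lower edge, z up. It first touches both plates with this edge about 46 mm below their top edges; snug at 51 to 62 mm (handle's underside 34 to 23 mm above them)
- gauge_tip (a point): middle of the blade's lower edge (the gauge's origin). Between the plates, the upward drag while sliding down is zero until first touch, then grows evenly with depth to roughly 2 to 8 N over the snug range
- gauge_grip (a point): middle of the gauge's handle, 103 mm above the lower edge; grip it here across the 14 mm thickness (along x)
- comb: well comb, a bystander in the other slot of the rack: handle as the gauge's but with a longer cap, 14 x 68 mm (the gauge's is 50 mm), seen from above; origin likewise; its blade is cut into four 5 mm wide teeth with gaps of 6.7 mm over the lower 76 mm, so that gaps show between rack and handle; leave it
- dish: clear round dish, 56 mm diameter, 14 mm high, origin under its centre; leave it
- bottle_a: glass bottle with blue cap, 60 mm diameter, 120 mm high; leave it
- bottle_b: amber jar with orange cap, 70 mm diameter, 130 mm high; leave it
- beaker: glass beaker, 70 mm diameter, 90 mm high; leave it
- plant: plant in a square black pot 90 x 90 x 80 mm, leaves up to 160 mm high and 80 mm from its middle; leave it
- tipbox: blue divided tip box 85 x 120 x 50 mm; leave it
- brush: small brush lying on the bench; leave it
Things that resemble listed ones, but are neither listed nor needed, are in the scene too. What is shaped like the stand but red or yellow is not meant.

How it is judged:
On the way, in this order (a step that is already met when the one before it is completed fails the run):
1. the foot is swung out and seated at its end stop (value of joint foot above 1.45 rad), for 0.2 s.
2. the gauge's blade is between the plates, 20 mm deep or more, held by the fingers (y of gauge_tip in the frame of stand between -0.03 and 0.03 m and x of gauge_tip in the frame of stand between -0.015 and 0.015 m and z of gauge_tip in the frame of stand below 0.08 m and contact force between the fingers and gauge above 2 N), for 0.1 s.
At the end, for the whole second after the job is handed in: The foot is at its end stop (beyond 1.45 rad). The gauge's blade stands upright (within 0.15 rad) between the plates within 30 mm of their middle, its lower edge 46.5 to 64 mm below the plates' top edges, pressed by each plate with 0.7 to 14 N, still (under 10 mm/s) and still held by the fingers (y of gauge_tip in the frame of stand between -0.03 and 0.03 m and x of gauge_tip in the frame of stand between -0.015 and 0.015 m and z of gauge_tip in the frame of stand between 0.036 and 0.0535 m and contact force between gauge and front_plate between 0.7 and 14 N and contact force between gauge and rear_plate between 0.7 and 14 N and contact force between the fingers and gauge above 2 N and linear speed of gauge below 0.01 m/s and angle between gauge's own z axis and vertical below 0.15 rad and value of joint foot above 1.45 rad); the arm keeps its last pose, push and grip.
It fails at once if the gauge is forced hard against a plate (over 30 N) (contact force between gauge and front_plate above 30 N or contact force between gauge and rear_plate above 30 N).
It fails at once if the comb is moved more than 30 mm (distance of comb from where it was at the start of the episode above 0.03 m).
It fails at once if another bystander (dish, bottle, jar, beaker, plant, tip box, brush) is moved more than 30 mm (distance of any of dish, bottle_a, bottle_b, beaker, plant, tipbox, brush from where it was at the start of the episode above 0.03 m).
It also fails if it takes over 64 s, if anything falls off the work surface, if the arm or the gripper's body presses on something with over 40 N, if the wrist force passes 120 N, or if a joint passes its speed limit or range.

### The arm

A 7-joint arm with a two-finger parallel gripper is mounted at the origin on the work surface. World frame = base frame: x ahead of the robot, y to its left, z up, the work surface at z = 0. Lengths are in m, angles in rad, forces in N, time in s.
With the tool pointing down it reaches from about 0.4 to 0.85 m from the base axis. Payload 10.4 kg.
Tool frame: the origin (TCP) lies between the finger pads; the fingertips stand ahead of it and the grasp point (between the pads) lies 3 mm ahead of it (r.tips_ahead is the z of the fingertips in the tool frame, in m); z points along the fingers, y is the line along which they close (so a half turn about z gives the same grasp; the last joint's range is limited). The gripper opens to 87 mm and grips with 3 to 60 N. Pads are 19 mm wide; open, the fingers measure 117 mm over their backs; the gripper's body (75 mm by 190 mm) begins 51 mm behind the grasp point.
Start: joints at [1.164, 0.332, -0.065, 1.46, 0.022, 1.35, -0.088], TCP at [0.234, -0.58, 0.245] pointing down, gripper open.
Joint ranges: [-2.6, 2.6], [-0.5, 2.12], [-1.47, 1.34], [0.16, 2.42], [-1.27, 4.41], [0.06, 2.06], [-2.6, 2.6]. Speed limits (rad/s): [2.22, 2.22, 2.79, 2.79, 3.14, 3.14, 3.14].

### API

Orientations are given as a unit quaternion [x, y, z, w].
In Python, from bench import telemetry, camera, get_calibration, r gives the robot as it stands.
- The arm moves only by the tool drive_tool, never from a script. Its argument "series" is one flat list of numbers, 7 for each row, row after row: the turn, a rotation vector about the tool's x, y, z in units of 5 degrees (1.0 is 5 degrees), then the shift along the tool's x, y, z in units of 40 mm (1.0 is 40 mm), then the opening, from -1 (shut) to 1 (fully open). A call has 1 to 10 rows; each row is the pose to reach, as a shift and turn from the pose commanded when the call began, along the tool's axes at that moment; what a row does not reach only later rows make up. A row lasts 1/12 s, in which the tool goes at most 41.7 mm and 7.16 degrees, less where a joint would pass 70% of its speed; a pose out of reach is approached as far as the arm can. A call with a gripper value outside its range is refused whole. The fingers move at their own pace and stop on an object; "grip_force" is the grip in N (left out, the last holds). Time passes only in rows, so rows that repeat a pose let the fingers close. It gives the time, the measured TCP pose, the force, the opening and the grip force at its end, in the units of the state.
- telemetry.read_state(): the state, without advancing time (a new reading comes with each control period).
- camera(name): name is "scene" or "top"; returns the picture (384x512x3 uint8, red, green, blue); there is no depth.
- get_calibration(name): a dict with "fovy" (degrees; the focal length in pixels is half the picture's height over the tangent of half this angle, whatever the lens; pixels are square), "cx", "cy" (the principal point, pixels), "xyz" and "rotation" of the camera in the world. Camera axes: x right, y up, looking along -z (the intrinsics and any distortion apply to the point x, -y, -z); pixel columns grow to the right and rows downward; lengths in m; the calibration is good to about 2 mm. A picture is of the moment at which its call begins. get_calibration takes no time and is no camera call.
- r.close_job(): hands the job in; it is judged then, once.
The state is a dict: "time": time; "joint_positions": joint angles; "joint_vel": joint speeds; "joint_torque": joint torques, N m; "ee_pos": TCP position; "eef_rot": TCP orientation; "ft_force": force on the tool from outside, world axes, zero at the start; "torque": the same for the moment, N m; "width": finger opening in m; "grip_force": force on a finger pad.
Only numpy, scipy, OpenCV 4.12 (cv2) and the standard library are available. Lean on these libraries where they do the work, as an engineer would, in place of code of your own. Each camera call takes 0.05 s, during which the arm holds its last target. There are 200 camera calls.

## Working session

There is one attempt and no reset: what is moved stays moved. The work goes in short steps, Python scripts to look and compute and a tool call to move; the robot and the scene stay as the last step left them, time stands still between calls to the robot, and variables do not carry over. Pictures are saved under pics/ and viewed, at most 10 in all, crops included, and the job is handed in when it is done.

Besides the shell and the picture viewer there is one more tool, called as name(argument=value, ...) on one line, values as JSON. drive_tool: Moves the arm, as the interface text tells. Its arguments: {"type":"object","properties":{"series":{"type":"array"},"grip_force":{"type":"number"}},"required":["series"]}

```bash
mkdir -p pics; ls
python3 - <<'E'
from bench import telemetry, camera, get_calibration, r
import cv2
for n in("scene","top"):
    cv2.imwrite(f"pics/{n}0.png",cv2.resize(camera(n)[:,:,::-1],(768,576),interpolation=cv2.INTER_CUBIC)); print(n,get_calibration(n))
print(telemetry.read_state(), r.tips_ahead)
E
```

```text
pics
scene {'fovy': 51.901684275729586, 'cx': 252.2660948703963, 'cy': 188.90770132867115, 'xyz': array([ 1.13019887, -0.32159707,  0.9985904 ]), 'rotation': array([0.26076376, 0.16574517, 0.48890908, 0.81578105])}
top {'fovy': 50.64070533928082, 'cx': 257.4914371729134, 'cy': 192.81717929383407, 'xyz': array([ 0.31514966, -0.03457681,  1.37288112]), 'rotation': array([-0.05749692,  0.05900745,  0.71045154, -0.69890688])}
{'time': 0.1, 'joint_positions': array([ 1.16440976,  0.33279608, -0.0646687 ,  1.46086   ,  0.0216069 ,
        1.34984612, -0.08851351]), 'joint_vel': array([ 1.91047032e-03, -1.23381804e-03, -1.21082274e-05, -2.31875190e-03,
       -3.45031716e-04,  9.15170008e-04,  2.55203060e-03]), 'joint_torque': array([ 2.04542535e-03, -6.24545646e+01,  2.47678848e-02, -3.90716743e+01,
       -6.15623756e-02,  3.67683009e-02,  5.05296669e-05]), 'ee_pos': array([ 0.23388824, -0.57926155,  0.24383998]), 'eef_rot': array([ 9.81646858e-01,  1.90706782e-01, -1.49916715e-04, -5.88305503e-04]), 'ft_force': array([ 0.38205019, -0.74305717,  0.23153064]), 'torque': array([-0.00074692, -0.00491819,  0.03221143]), 'grip_force': 0.0, 'width': 0.08722007988396428} 0.022
```

View pics/scene0.png

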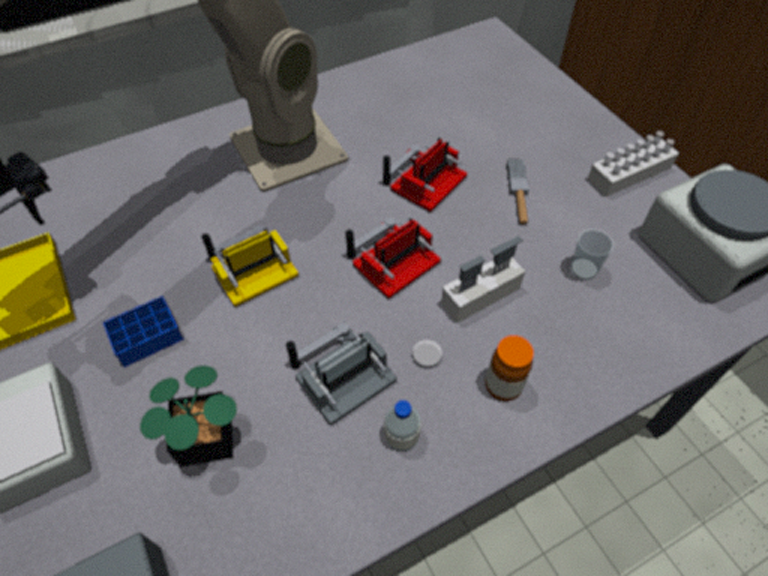

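View pics/top0.png

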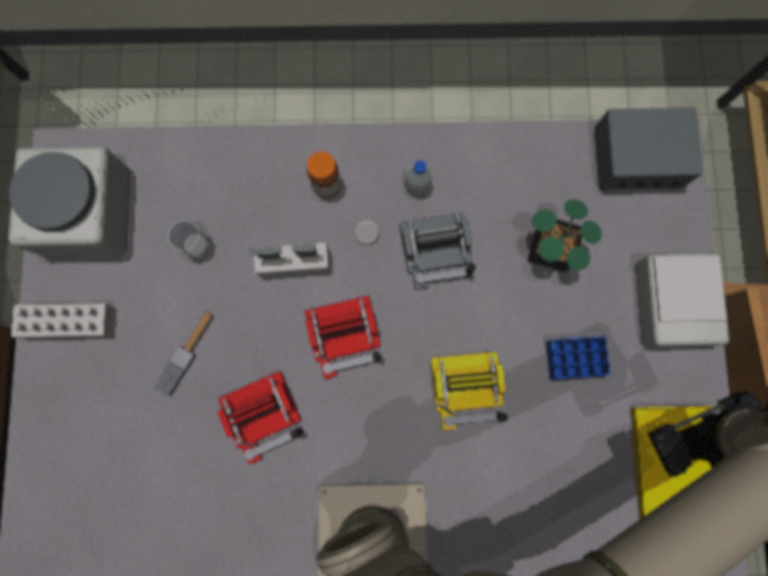

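```bash
cat > h.py <<'E'
import numpy as np, cv2
from scipy.spatial.transform import Rotation as R
from bench import telemetry, camera, get_calibration, r
def grab(n,k=4): return np.mean([camera(n).astype(float) for _ in range(k)],0)
def ray(n,u,v):
    c=get_calibration(n); f=192/np.tan(np.radians(c["fovy"])/2)
    return np.array(c["xyz"]), R.from_quat(c["rotation"]).apply([(u-c["cx"])/f,-(v-c["cy"])/f,-1])
def onz(n,u,v,z):
    o,d=ray(n,u,v); return o+d*(z-o[2])/d[2]
def proj(n,p):
    c=get_calibration(n); f=192/np.tan(np.radians(c["fovy"])/2)
    q=R.from_quat(c["rotation"]).inv().apply(np.array(p)-c["xyz"])
    return np.array([c["cx"]+f*q[...,0]/-q[...,2], c["cy"]-f*q[...,1]/-q[...,2]]).T
def two(a,b): # a,b=(name,u,v)
    (o1,d1),(o2,d2)=ray(*a),ray(*b)
    s=np.linalg.lstsq(np.c_[d1,-d2],o2-o1,rcond=None)[0]
    p,q=o1+s[0]*d1,o2+s[1]*d2; return (p+q)/2,np.linalg.norm(p-q)
def tile(im,u0,v0,w,h,k):
    t=cv2.resize(im[v0:v0+h,u0:u0+w,::-1],None,fx=k,fy=k,interpolation=cv2.INTER_CUBIC)
    t=np.clip(t*1.3,0,255)
    for i in range(0,w,10): cv2.putText(t,str(u0+i),(i*k,8),0,.3,(0,255,255)); t[8:13,int((i+.5)*k)]=(0,255,255)
    for j in range(10,h,10): cv2.putText(t,str(v0+j),(0,int((j+.5)*k)+4),0,.3,(0,255,255)); t[int((j+.5)*k),22:27]=(0,255,255)
    return t
E
python3 - <<'E'
from h import *
s,t=grab("scene"),grab("top"); np.savez("im0.npz",s=s,t=t)
a=np.hstack([tile(s,185,205,80,60,5),tile(s,285,150,80,60,5)])
b=np.hstack([tile(t,260,138,66,50,6),tile(t,160,150,66,50,6)])
b=cv2.resize(b,(800,300)) if b.shape[1]>800 else np.pad(b,((0,0),(0,800-b.shape[1]),(0,0)))
cv2.imwrite("pics/c1.png",np.vstack([a,b]))
E
```

```text
[ WARN:0@4.654] global loadsave.cpp:1063 imwrite_ Unsupported depth image for selected encoder is fallbacked to CV_8U.
```

View pics/c1.png

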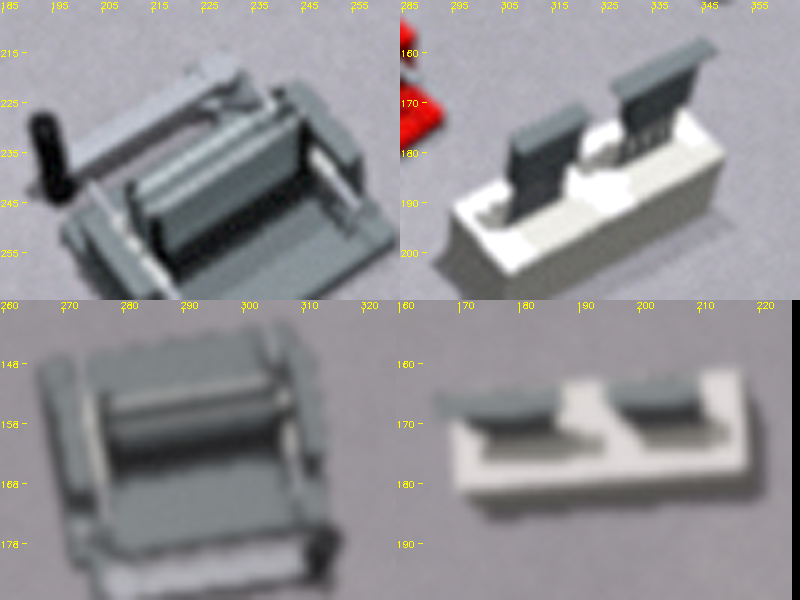

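Gauge candidates: the solid blade with the short cap, at scene (315,185) / top (205,167), and the toothed, long-capped one at scene (336,170) / top (178,168). The first is the gauge. The grey stand is at scene (228,235). Red and yellow look-alikes are at scene (264,170), (283,115) and (167,175), so not meant.

Run:
```python
from h import *
np.set_printoptions(precision=4,suppress=True)
S=lambda X,Y,u0,v0:(u0+X/5-.5,v0+Y/5-.5)
T=lambda X,Y,u0,v0:(u0+X/6-.5,v0+Y/6-.5)
print("rack scene", *[onz("scene",*S(X-400,Y,285,150),.06) for X,Y in[(452,208),(510,274),(725,153),(685,105)]])
print("rack top", *[onz("top",*T(X-396,Y-300,160,150),.06) for X,Y in[(456,494),(748,470),(741,371)]])
print("gauge cap scene .129", *[onz("scene",*S(X-400,Y,285,150),.129) for X,Y in[(510,138),(578,102),(517,155),(586,118)]])
print("gauge cap top", *[onz("top",*T(X-396,Y-300,160,150),.129) for X,Y in[(605,383),(700,376),(700,402)]])
print("post", onz("scene",*S(44,116,185,205),.081), onz("top",*T(323,238,260,138),.081), two(("scene",*S(44,116,185,205)),("top",*T(323,238,260,138))))
print("plates scene", *[onz("scene",*S(X,Y,185,205),.1) for X,Y in[(133,186),(280,95),(150,213),(300,118),(215.5,153)]])
print("plates top", *[onz("top",*T(X,Y-300,260,138),.1) for X,Y in[(105,408),(280,380),(105,433),(285,405)]])
print("uprights top .068", *[onz("top",*T(X,Y-300,260,138),.068) for X,Y in[(40,368),(265,338),(70,500),(328,475)]])
print("base scene right corner",onz("scene",*S(397,242,185,205),.018))
```

```text
rack scene [0.5871 0.0898 0.06  ] [0.6424 0.0946 0.06  ] [0.63   0.2534 0.06  ] [0.5887 0.2538 0.06  ]
rack top [0.5751 0.25   0.06  ] [0.5859 0.0897 0.06  ] [0.6419 0.0936 0.06  ]
gauge cap scene .129 [0.6015 0.1128 0.129 ] [0.5981 0.1601 0.129 ] [0.6134 0.1099 0.129 ] [0.6098 0.1577 0.129 ]
gauge cap top [0.6194 0.1581 0.129 ] [0.6224 0.1083 0.129 ] [0.6084 0.1083 0.129 ]
post [ 0.5727 -0.2226  0.081 ] [ 0.5787 -0.2214  0.081 ] (array([ 0.577 , -0.2219,  0.0873]), np.float64(0.002960995059423574))
plates scene [ 0.6445 -0.2004  0.1   ] [ 0.6319 -0.1093  0.1   ] [ 0.6627 -0.1992  0.1   ] [ 0.6494 -0.1064  0.1   ] [ 0.6472 -0.1546  0.1   ]
plates top [ 0.6481 -0.1041  0.1   ] [ 0.6621 -0.1988  0.1   ] [ 0.6343 -0.1037  0.1   ] [ 0.6482 -0.201   0.1   ]
uprights top .068 [ 0.6799 -0.0704  0.068 ] [ 0.695  -0.1955  0.068 ] [ 0.6049 -0.0854  0.068 ] [ 0.6166 -0.2274  0.068 ]
base scene right corner [ 0.7007 -0.0757  0.018 ]
```

```bash
cat >> h.py <<'E'
np.set_printoptions(precision=3,suppress=True)
def delta(pos,ydeg,p0=None):
    "units for drive_tool: to TCP pos, tool pointing down with its y at world angle ydeg"
    s=telemetry.read_state(); p0=s["ee_pos"] if p0 is None else p0; R0=R.from_quat(s["eef_rot"])
    a=np.radians(ydeg); y=np.array([np.cos(a),np.sin(a),0]); z=np.array([0,0,-1.]); x=np.cross(y,z)
    Rt=R.from_matrix(np.c_[x,y,z])
    return np.degrees((R0.inv()*Rt).as_rotvec())/5, R0.inv().apply(np.atleast_2d(pos)-p0)/.04
def st():
    s=telemetry.read_state(); y=R.from_quat(s["eef_rot"]).as_matrix()[:,1]
    print("t%.2f"%s["time"],s["ee_pos"],"ydeg %.1f"%np.degrees(np.arctan2(y[1],y[0])),"F",s["ft_force"],"w %.4f g %.1f"%(s["width"],s["grip_force"]),s["joint_positions"])
E
python3 - <<'E'
from h import *
st(); print(delta([.577,-.222,.20],-20))
E
```

```text
t0.50 [ 0.234 -0.58   0.245] ydeg -68.0 F [-0.137  0.329  0.107] w 0.0874 g 0.0 [ 1.164  0.332 -0.065  1.46   0.022  1.35  -0.089]
(array([ 0.   ,  0.   , -9.602]), array([[11.297, -5.078,  1.113]]))
```

drive_tool(series=[0,0,-0.9,0.9,-0.4,0,-0.08,0,0,-1.8,1.8,-0.8,0,-0.08,0,0,-2.7,2.7,-1.2,0,-0.08,0,0,-3.6,3.6,-1.6,0,-0.08,0,0,-4.5,4.5,-2.0,0,-0.08,0,0,-5.4,5.4,-2.4,0,-0.08,0,0,-6.3,6.3,-2.8,0,-0.08,0,0,-7.2,7.2,-3.2,0,-0.08,0,0,-8.1,8.1,-3.6,0,-0.08,0,0,-9.0,9.0,-4.0,0,-0.08], grip_force=30)

```text
time: 1.33
ee_pos: [0.509, -0.2949, 0.2449]
eef_rot: [0.833, 0.553, 0.0, 0.0]
ft_force: [0.3, -0.7, -0.1]
width: 0.0405
grip_force: 0.0
```

Run:
```python
from h import *
st(); print(delta([[.577,-.222,.15],[.577,-.222,.07]],-20))
```

```text
t1.33 [ 0.509 -0.295  0.245] ydeg -22.8 F [ 0.349 -0.671 -0.111] w 0.0405 g 0.0 [ 0.768  0.277 -0.388  1.547  0.107  1.338 -0.029]
(array([ 0.007,  0.003, -0.56 ]), array([[2.338, 0.86 , 2.372],
       [2.339, 0.858, 4.372]]))
```

drive_tool(series=[0,0,-0.2,0.8,0.3,0.4,-0.08,0,0,-0.4,1.6,0.6,1.0,-0.08,0,0,-0.56,2.34,0.86,1.6,-0.08,0,0,-0.56,2.34,0.86,2.4,-0.08,0,0,-0.56,2.34,0.86,3.0,-0.08,0,0,-0.56,2.34,0.86,3.6,-0.08,0,0,-0.56,2.34,0.86,4.1,-0.08,0,0,-0.56,2.34,0.86,4.37,-0.08,0,0,-0.56,2.34,0.86,4.37,-0.08])

```text
time: 2.08
ee_pos: [0.5748, -0.2233, 0.0673]
eef_rot: [0.82, 0.572, -0.001, -0.002]
ft_force: [-0.1, -0.4, -0.4]
width: 0.0402
grip_force: 0.0
```

drive_tool(series=[0,0,0,0,0,0,-0.6,0,0,0,0,0,0,-1,0,0,0,0,0,0,-1,0,0,0,0,0,0,-1,0,0,0,0,0,0,-1,0,0,0,0,0,0,-1], grip_force=30)

```text
time: 2.58
ee_pos: [0.5768, -0.2239, 0.0708]
eef_rot: [0.82, 0.572, 0.0, 0.001]
ft_force: [-0.7, 0.5, 5.2]
width: 0.0169
grip_force: 30.0
```

Run:
```python
from h import *
st()
h=np.array([.5612,-.1138]); p=telemetry.read_state()["ee_pos"]
print(np.linalg.norm(p[:2]-h), np.degrees(np.arctan2(*(p[:2]-h)[::-1])))
f=np.arange(.15,1.51,.15); a=-1.429-f
P=np.c_[h[0]+.11*np.cos(a),h[1]+.11*np.sin(a),np.full(len(a),p[2])]
print(np.c_[f,delta(P,-20)[1]])
```

```text
t2.58 [ 0.577 -0.224  0.071] ydeg -20.2 F [-0.738  0.511  5.165] w 0.0169 g 30.0 [ 0.616  0.5   -0.408  1.645  0.222  1.041 -0.213]
0.11121957512121756 -81.94038348434638
[[ 0.15  -0.14  -0.388 -0.001]
 [ 0.3   -0.249 -0.785 -0.001]
 [ 0.45  -0.299 -1.194 -0.002]
 [ 0.6   -0.286 -1.606 -0.003]
 [ 0.75  -0.212 -2.012 -0.003]
 [ 0.9   -0.078 -2.402 -0.004]
 [ 1.05   0.112 -2.767 -0.005]
 [ 1.2    0.355 -3.1   -0.005]
 [ 1.35   0.645 -3.393 -0.006]
 [ 1.5    0.975 -3.639 -0.006]]
```

drive_tool(series=[0,0,0,-0.07,-0.2,0,-1,0,0,0,-0.14,-0.39,0,-1,0,0,0,-0.2,-0.59,0,-1,0,0,0,-0.25,-0.79,0,-1,0,0,0,-0.28,-0.99,0,-1,0,0,0,-0.3,-1.19,0,-1,0,0,0,-0.3,-1.4,0,-1,0,0,0,-0.29,-1.61,0,-1,0,0,0,-0.26,-1.81,0,-1,0,0,0,-0.21,-2.01,0,-1])

```text
time: 3.42
ee_pos: [0.4983, -0.2059, 0.0706]
eef_rot: [0.821, 0.571, 0.001, 0.002]
ft_force: [4.5, -5.7, 0.7]
width: 0.0169
grip_force: 30.0
```

Run:
```python
from h import *
st()
h=np.array([.5612,-.1138]); p=telemetry.read_state()["ee_pos"]
print(np.linalg.norm(p[:2]-h), np.degrees(np.arctan2(*(p[:2]-h)[::-1])))
f=np.array([.75,.9,1.05,1.2,1.35,1.5,1.52]); a=-1.429-f
P=np.c_[h[0]+.11*np.cos(a),h[1]+.11*np.sin(a),np.full(len(a),p[2])]
print(np.c_[f,delta(P,-20)[1]])
```

```text
t3.42 [ 0.498 -0.206  0.071] ydeg -20.4 F [ 4.515 -5.678  0.749] w 0.0169 g 30.0 [ 0.681  0.347 -0.433  1.86   0.176  0.968 -0.184]
0.11153022361056202 -124.33611755368156
[[ 0.75   0.043 -0.015 -0.   ]
 [ 0.9    0.176 -0.405 -0.002]
 [ 1.05   0.365 -0.771 -0.003]
 [ 1.2    0.608 -1.104 -0.005]
 [ 1.35   0.897 -1.398 -0.007]
 [ 1.5    1.227 -1.645 -0.008]
 [ 1.52   1.273 -1.674 -0.008]]
```

drive_tool(series=[0,0,0,0.08,-0.2,0,-1,0,0,0,0.17,-0.4,0,-1,0,0,0,0.26,-0.59,0,-1,0,0,0,0.36,-0.77,0,-1,0,0,0,0.48,-0.94,0,-1,0,0,0,0.6,-1.1,0,-1,0,0,0,0.74,-1.25,0,-1,0,0,0,0.89,-1.4,0,-1,0,0,0,1.05,-1.53,0,-1,0,0,0,1.22,-1.65,0,-1])

```text
time: 4.25
ee_pos: [0.4544, -0.1393, 0.0706]
eef_rot: [0.821, 0.572, 0.0, 0.005]
ft_force: [23.0, -47.7, -26.3]
width: 0.0173
grip_force: 30.1
```

drive_tool(series=[0,0,0,0.02,-0.01,0,-1,0,0,0,0.02,-0.01,0,-1])

```text
time: 4.42
ee_pos: [0.4545, -0.1397, 0.0704]
eef_rot: [0.821, 0.571, 0.0, 0.005]
ft_force: [14.4, -27.3, -12.4]
width: 0.0176
grip_force: 30.0
```

Run:
```python
from h import *
st()
h=np.array([.5612,-.1138]); p=telemetry.read_state()["ee_pos"]
print(np.linalg.norm(p[:2]-h), np.degrees(np.arctan2(*(p[:2]-h)[::-1])))
```

```text
t4.42 [ 0.454 -0.14   0.07 ] ydeg -20.4 F [ 14.383 -27.27  -12.413] w 0.0176 g 30.0 [ 0.645  0.221 -0.484  2.019  0.136  0.922 -0.266]
0.1098251134689225 -166.34622425764445
```

drive_tool(series=[0,0,0,-0.02,0.05,0,-1,0,0,0,-0.02,0.05,0,-0.08,0,0,0,-0.02,0.05,0,-0.08,0,0,0,-0.02,0.05,0,-0.08,0,0,0,-0.02,0.05,-1,-0.08,0,0,0,-0.02,0.05,-2,-0.08,0,0,0,-0.02,0.05,-3,-0.08,0,0,0,-0.02,0.05,-3.8,-0.08])

```text
time: 5.08
ee_pos: [0.454, -0.1343, 0.224]
eef_rot: [0.82, 0.573, 0.0, -0.0]
ft_force: [1.2, -0.3, -0.2]
width: 0.0395
grip_force: 0.0
```

Run:
```python
from h import *
st()
print(delta([[.611,.1325,.25],[.611,.1325,.20],[.611,.1325,.113]],4))
s,t=grab("scene"),grab("top")
a=np.hstack([tile(s,180,190,80,60,5),tile(s,285,150,80,60,5)])
b=np.hstack([tile(t,260,138,66,60,6),tile(t,160,150,66,60,6)])
cv2.imwrite("pics/c2.png",np.vstack([a[:290],b[:, :].astype(float)[:300] if b.shape[1]==800 else np.pad(b[:300],((0,0),(0,8),(0,0)))]).astype(np.uint8))
```

```text
t5.08 [ 0.454 -0.134  0.224] ydeg -20.1 F [ 1.2   -0.334 -0.243] w 0.0395 g 0.0 [ 0.684  0.04  -0.499  1.852  0.02   1.255 -0.172]
(array([-0.001, -0.004, -4.818]), array([[ 7.612,  1.396, -0.647],
       [ 7.612,  1.396,  0.603],
       [ 7.611,  1.396,  2.778]]))
```

View pics/c2.png

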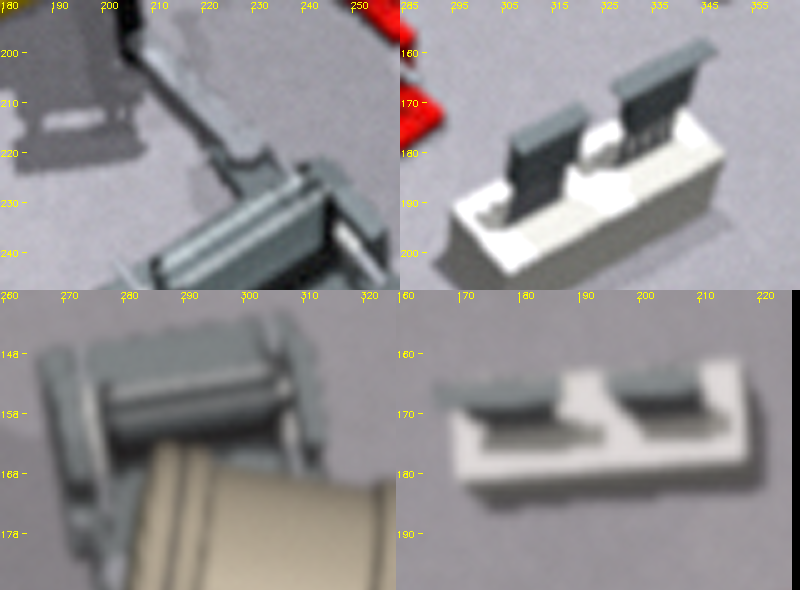

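The foot now stands out towards -x (scene (206,195) to (235,225)). The gauge and comb are untouched.

Run:
```python
from h import *
S=lambda X,Y,u0,v0:(u0+X/5-.5,v0+Y/5-.5)
T=lambda X,Y,u0,v0:(u0+X/6-.5,v0+Y/6-.5)
a=np.array([onz("scene",*S(X-400,Y,285,150),.139) for X,Y in[(510,138),(578,102),(517,155),(586,118)]])
b=np.array([onz("top",*T(X-396,Y-300,160,150),.139) for X,Y in[(605,383),(700,376),(700,402),(607,409)]])
print(a,a.mean(0),b,b.mean(0))
```

```text
[[0.608 0.108 0.139]
 [0.604 0.155 0.139]
 [0.619 0.105 0.139]
 [0.616 0.152 0.139]] [0.612 0.13  0.139] [[0.617 0.157 0.139]
 [0.62  0.107 0.139]
 [0.606 0.107 0.139]
 [0.603 0.155 0.139]] [0.611 0.132 0.139]
```

drive_tool(series=[0,0,-0.6,0.8,0.1,-0.5,-0.08,0,0,-1.2,1.6,0.2,-0.7,-0.08,0,0,-1.8,2.4,0.4,-0.7,-0.08,0,0,-2.4,3.2,0.6,-0.7,-0.08,0,0,-3.0,4.0,0.8,-0.7,-0.08,0,0,-3.6,4.8,1.0,-0.7,-0.08,0,0,-4.2,5.6,1.1,-0.7,-0.08,0,0,-4.8,6.4,1.2,-0.7,-0.08,0,0,-4.8,7.2,1.35,-0.7,-0.08,0,0,-4.8,7.6,1.4,-0.7,-0.08])

```text
time: 6.32
ee_pos: [0.612, 0.1342, 0.248]
eef_rot: [0.682, 0.731, -0.0, -0.002]
ft_force: [-0.2, 1.1, 0.7]
width: 0.0404
grip_force: 0.0
```

Run:
```python
from h import *
st()
print(delta([[.611,.1325,.20],[.611,.1325,.116]],4))
```

```text
t6.32 [0.612 0.134 0.248] ydeg 4.0 F [-0.243  1.11   0.709] w 0.0404 g 0.0 [ 0.232  0.419 -0.697  1.42   0.266  1.4   -0.398]
(array([-0.028, -0.023,  0.   ]), array([[-0.044, -0.024,  1.199],
       [-0.048, -0.019,  3.299]]))
```

Position (0.611, 0.132) is confirmed by both views. Descending and gripping.

drive_tool(series=[0,0,0,-0.05,-0.02,0.8,-0.08,0,0,0,-0.05,-0.02,1.6,-0.08,0,0,0,-0.05,-0.02,2.3,-0.08,0,0,0,-0.05,-0.02,2.9,-0.08,0,0,0,-0.05,-0.02,3.3,-0.08,0,0,0,-0.05,-0.02,3.3,-0.08,0,0,0,-0.05,-0.02,3.3,-0.08])

```text
time: 6.9
ee_pos: [0.6103, 0.1282, 0.1165]
eef_rot: [0.683, 0.73, -0.001, -0.001]
ft_force: [0.7, -0.5, -0.5]
width: 0.0404
grip_force: 0.0
```

drive_tool(series=[0,0,0,0,0,0,-0.4,0,0,0,0,0,0,-0.7,0,0,0,0,0,0,-1,0,0,0,0,0,0,-1,0,0,0,0,0,0,-1,0,0,0,0,0,0,-1], grip_force=30)

```text
time: 7.4
ee_pos: [0.6115, 0.1282, 0.1183]
eef_rot: [0.683, 0.73, 0.0, 0.0]
ft_force: [-0.5, 0.6, 2.9]
width: 0.0139
grip_force: 30.0
```

Run:
```python
from h import *
st()
```

```text
t7.40 [0.611 0.128 0.118] ydeg 3.8 F [-0.482  0.619  2.909] w 0.0139 g 30.0 [ 0.224  0.513 -0.662  1.58   0.335  1.164 -0.443]
```

drive_tool(series=[0,0,0,0,0,-0.3,-1,0,0,0,0,0,-0.8,-1,0,0,0,0,0,-1.4,-1,0,0,0,0,0,-2.0,-1,0,0,0,0,0,-2.6,-1,0,0,0,0,0,-3.2,-1,0,0,0,0,0,-3.7,-1,0,0,0,0,0,-3.8,-1,0,0,0,0,0,-3.8,-1])

```text
time: 8.15
ee_pos: [0.6116, 0.1285, 0.2716]
eef_rot: [0.683, 0.73, 0.001, 0.001]
ft_force: [0.4, 0.2, -1.3]
width: 0.0138
grip_force: 30.0
```

Run:
```python
from h import *
st()
print(delta([[.648,-.1565,.27]],8.1))
```

```text
t8.15 [0.612 0.129 0.272] ydeg 3.8 F [ 0.418  0.188 -1.25 ] w 0.0138 g 30.0 [ 0.24   0.4   -0.698  1.393  0.256  1.437 -0.386]
(array([ 0.031, -0.002, -0.86 ]), array([[-7.17 ,  0.436,  0.041]]))
```

drive_tool(series=[0,0,-0.1,-0.6,0.04,0,-1,0,0,-0.2,-1.4,0.1,0,-1,0,0,-0.3,-2.2,0.15,0,-1,0,0,-0.4,-3.0,0.2,0,-1,0,0,-0.5,-3.8,0.25,0,-1,0,0,-0.6,-4.6,0.3,0,-1,0,0,-0.7,-5.4,0.35,0,-1,0,0,-0.8,-6.2,0.4,0,-1,0,0,-0.86,-6.8,0.42,0,-1,0,0,-0.86,-7.17,0.44,0,-1])

```text
time: 8.98
ee_pos: [0.6468, -0.1609, 0.2678]
eef_rot: [0.657, 0.754, -0.001, -0.001]
ft_force: [-0.5, 0.0, -0.9]
width: 0.0137
grip_force: 30.0
```

drive_tool(series=[0,0,0,0,0,0.5,-1,0,0,0,0,0,0.9,-1,0,0,0,0,0,1.1,-1,0,0,0,0,0,1.1,-1])

```text
time: 9.32
ee_pos: [0.6465, -0.1559, 0.2229]
eef_rot: [0.655, 0.756, -0.001, -0.002]
ft_force: [-0.6, 0.6, -1.7]
width: 0.0139
grip_force: 30.0
```

Run:
```python
from h import *
st()
p=telemetry.read_state()["ee_pos"]; tip=p-[0,-.0035,.1083]; print("tip",tip)
for n in("scene","top"): print(n,proj(n,[tip,[.648,-.153,.1]]))
s,t=grab("scene"),grab("top"); np.savez("im1.npz",s=s,t=t)
a=np.vstack([tile(s,195,200,66,50,8)[:400],]); b=tile(t,265,140,50,25,8)
b=np.pad(b,((0,0),(0,a.shape[1]-b.shape[1]),(0,0)))
cv2.imwrite("pics/c3.png",np.vstack([a,b]).astype(np.uint8))
```

```text
t9.32 [ 0.647 -0.156  0.223] ydeg 8.1 F [-0.624  0.64  -1.679] w 0.0139 g 30.0 [ 0.581  0.5   -0.592  1.343  0.275  1.385  0.137]
tip [ 0.647 -0.152  0.115]
scene [[227.884 231.733]
 [228.303 235.071]]
top [[292.374 154.586]
 [292.149 155.301]]
```

View pics/c3.png

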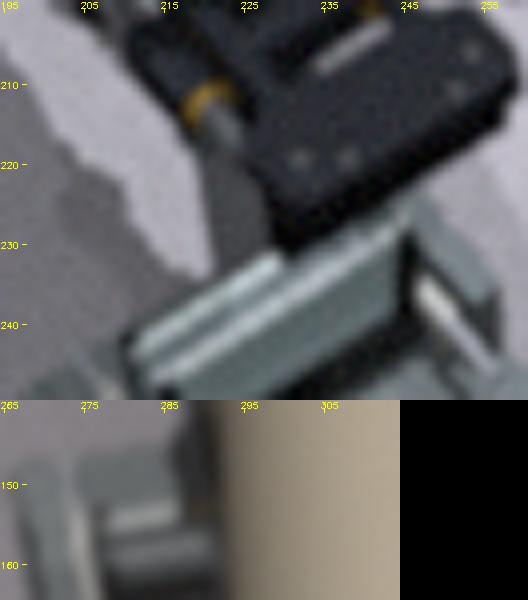

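Run:
```python
from h import *
from scipy.ndimage import map_coordinates
z0=np.load("im0.npz"); o=np.array([.648,-.153,.1])
for n,k in(("scene","s"),("top","t")):
    g=z0[k].mean(2)
    for yaw in (.13,.142,.155):
        ex=np.array([np.cos(yaw),np.sin(yaw),0]); ey=np.array([-np.sin(yaw),np.cos(yaw),0])
        xs=np.arange(-.022,.0221,.001); ys=np.linspace(-.04,.04,33)
        prof=[]
        for Y in(ys[:11],ys[11:22],ys[22:]):
            P=o+xs[:,None,None]*ex+Y[None,:,None]*ey
            uv=proj(n,P.reshape(-1,3)); prof.append(map_coordinates(g,[uv[:,1],uv[:,0]],order=1).reshape(len(xs),-1).mean(1))
        prof=np.array(prof)
        if yaw==.142:
            print(n); print(np.c_[xs*1000,prof.T,prof.mean(0)].round(0).astype(int)[:, :].tolist())
        print(yaw,"contrast",prof.mean(0).std())
# blade lower edge prediction now
p=telemetry.read_state()["ee_pos"]; tip=p-[0,-.0035,.1083]; ey=np.array([-.1415,.99,0])
print(proj("scene",np.array([tip-.02*ey,tip,tip+.02*ey,tip-.02*ey+[0,0,.07]])))
```

```text
0.13 contrast 22.238930636822094
scene
[[-22, 98, 78, 97, 91], [-21, 107, 83, 96, 96], [-20, 113, 89, 96, 99], [-19, 116, 94, 96, 102], [-18, 117, 98, 96, 103], [-17, 115, 100, 95, 103], [-16, 113, 101, 95, 103], [-15, 110, 102, 94, 102], [-14, 110, 104, 95, 103], [-13, 110, 107, 97, 105], [-12, 113, 113, 100, 109], [-11, 119, 120, 106, 115], [-10, 126, 128, 114, 123], [-9, 134, 136, 122, 131], [-8, 142, 142, 129, 138], [-7, 145, 146, 132, 141], [-6, 146, 146, 133, 142], [-5, 142, 141, 128, 137], [-4, 135, 134, 121, 130], [-3, 126, 125, 111, 121], [-2, 116, 116, 102, 111], [-1, 108, 108, 93, 103], [0, 104, 103, 88, 98], [1, 102, 102, 88, 97], [2, 104, 104, 91, 100], [3, 108, 109, 96, 105], [4, 115, 116, 103, 111], [5, 122, 123, 112, 119], [6, 128, 128, 117, 124], [7, 132, 131, 121, 128], [8, 131, 130, 120, 127], [9, 127, 125, 116, 123], [10, 119, 117, 107, 114], [11, 108, 107, 98, 104], [12, 97, 96, 87, 93], [13, 87, 85, 78, 84], [14, 78, 78, 72, 76], [15, 73, 73, 67, 71], [16, 70, 70, 64, 68], [17, 69, 70, 62, 67], [18, 69, 69, 60, 66], [19, 69, 69, 58, 66], [20, 69, 69, 57, 65], [2
[... 634 characters left out ...]
, 73, 73], [0, 72, 72, 71, 72], [1, 72, 73, 73, 73], [2, 74, 75, 76, 75], [3, 78, 79, 81, 79], [4, 84, 85, 86, 85], [5, 90, 92, 93, 91], [6, 95, 98, 99, 97], [7, 100, 103, 104, 102], [8, 105, 107, 108, 106], [9, 107, 109, 110, 109], [10, 107, 110, 111, 109], [11, 106, 109, 110, 109], [12, 105, 108, 108, 107], [13, 102, 106, 106, 105], [14, 100, 105, 104, 103], [15, 98, 103, 103, 101], [16, 97, 102, 102, 100], [17, 96, 101, 101, 99], [18, 96, 100, 101, 99], [19, 96, 100, 101, 99], [20, 96, 100, 101, 99], [21, 96, 100, 101, 99], [22, 96, 100, 101, 99]]
0.142 contrast 23.54281783752029
0.155 contrast 23.562417039637495
[[221.219 235.683]
 [227.746 231.601]
 [234.188 227.573]
 [218.911 221.342]]
```

drive_tool(series=[0,0,0,0,0.05,0,-1,0,0,0,0,0.05,0,-1,0,0,0,0,0.05,0.15,-1,0,0,0,0,0.05,0.3,-1,0,0,0,0,0.05,0.4,-1,0,0,0,0,0.05,0.5,-1,0,0,0,0,0.05,0.6,-1,0,0,0,0,0.05,0.6,-1,0,0,0,0,0.05,0.6,-1,0,0,0,0,0.05,0.6,-1])

```text
time: 10.55
ee_pos: [0.6498, -0.1566, 0.202]
eef_rot: [0.655, 0.755, 0.0, 0.0]
ft_force: [-0.1, -0.7, -0.5]
width: 0.0139
grip_force: 30.0
```

Run:
```python
from h import *
st(); p=telemetry.read_state()["ee_pos"]; tip=p-[0,-.0035,.1083]; d=tip-[.648,-.153,.1]
print("stand x,y,z mm",1000*np.array([d[0]*.99+d[1]*.1415-.0004,-d[0]*.1415+d[1]*.99,d[2]]))
```

```text
t10.55 [ 0.65  -0.157  0.202] ydeg 8.1 F [-0.097 -0.712 -0.471] w 0.0139 g 30.0 [ 0.579  0.516 -0.588  1.365  0.285  1.344  0.129]
stand x,y,z mm [ 1.355 -0.361 -6.302]
```

drive_tool(series=[0,0,0,0,-0.03,0.05,-1,0,0,0,0,-0.03,0.15,-1,0,0,0,0,-0.03,0.25,-1,0,0,0,0,-0.03,0.35,-1,0,0,0,0,-0.03,0.45,-1,0,0,0,0,-0.03,0.55,-1,0,0,0,0,-0.03,0.65,-1,0,0,0,0,-0.03,0.75,-1,0,0,0,0,-0.03,0.85,-1,0,0,0,0,-0.03,0.85,-1])

```text
time: 11.38
ee_pos: [0.6481, -0.1567, 0.1667]
eef_rot: [0.655, 0.755, -0.0, -0.001]
ft_force: [-0.3, -0.4, -0.9]
width: 0.0135
grip_force: 30.0
```

drive_tool(series=[0,0,0,0,0,0,-1,0,0,0,0,0,0,-1,0,0,0,0,0,0,-1])

```text
time: 11.63
ee_pos: [0.6486, -0.1568, 0.168]
eef_rot: [0.656, 0.755, 0.0, 0.0]
ft_force: [0.2, -0.5, -1.7]
width: 0.0137
grip_force: 30.0
```

Run:
```python
from h import *
st(); p=telemetry.read_state()["ee_pos"]; tip=p-[0,-.0035,.1083]; d=tip-[.648,-.153,.1]
print("stand x,y,z mm",1000*np.array([d[0]*.99+d[1]*.1415-.0004,-d[0]*.1415+d[1]*.99,d[2]]))
s=grab("scene")
cv2.imwrite("pics/c4.png",tile(s,185,190,80,75,8).astype(np.uint8))
```

```text
t11.63 [ 0.649 -0.157  0.168] ydeg 8.1 F [ 0.178 -0.455 -1.742] w 0.0137 g 30.0 [ 0.58   0.537 -0.582  1.409  0.298  1.283  0.12 ]
stand x,y,z mm [  0.157  -0.391 -40.262]
```

View pics/c4.png

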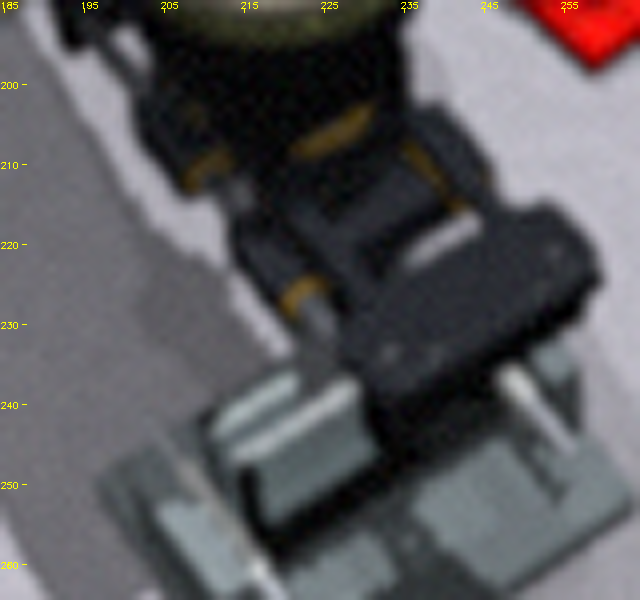

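The blade sits between the two plate strips at about (225,236), 40 mm deep and without load. Going down to the snug depth and watching the force.

drive_tool(series=[0,0,0,0,0,0.05,-1,0,0,0,0,0,0.1,-1,0,0,0,0,0,0.15,-1,0,0,0,0,0,0.2,-1,0,0,0,0,0,0.2,-1,0,0,0,0,0,0.2,-1])

```text
time: 12.33
ee_pos: [0.6483, -0.1568, 0.1594]
eef_rot: [0.655, 0.755, -0.0, -0.0]
ft_force: [-0.1, -0.6, -1.5]
width: 0.0141
grip_force: 30.0
```

drive_tool(series=[0,0,0,0,0,0.03,-1,0,0,0,0,0,0.06,-1,0,0,0,0,0,0.09,-1,0,0,0,0,0,0.1,-1,0,0,0,0,0,0.1,-1,0,0,0,0,0,0.1,-1])

```text
time: 12.83
ee_pos: [0.6486, -0.1568, 0.1559]
eef_rot: [0.655, 0.755, 0.0, 0.0]
ft_force: [0.8, 0.1, 2.5]
width: 0.0138
grip_force: 30.0
```

drive_tool(series=[0,0,0,0,0,0.03,-1,0,0,0,0,0,0.06,-1,0,0,0,0,0,0.09,-1,0,0,0,0,0,0.09,-1,0,0,0,0,0,0.09,-1])

```text
time: 13.25
ee_pos: [0.6484, -0.1568, 0.1521]
eef_rot: [0.655, 0.755, -0.0, 0.0]
ft_force: [0.1, -0.7, 2.6]
width: 0.0139
grip_force: 30.0
```

Run:
```python
from h import *
F=[]
for i in range(6): camera("top"); F.append(telemetry.read_state()["ft_force"])
print(np.mean(F,0))
st(); p=telemetry.read_state()["ee_pos"]; tip=p-[0,-.0035,.1083]; d=tip-[.648,-.153,.1]
print("stand x,y,z mm",1000*np.array([d[0]*.99+d[1]*.1415-.0004,-d[0]*.1415+d[1]*.99,d[2]]))
```

```text
[-0.129 -0.14   1.857]
t13.55 [ 0.648 -0.157  0.152] ydeg 8.1 F [-0.665 -0.128  2.009] w 0.0139 g 30.0 [ 0.578  0.55  -0.578  1.426  0.305  1.256  0.114]
stand x,y,z mm [  0.005  -0.354 -56.202]
```

Run:
```python
from h import *
print(r.close_job())
```

```text
the job is handed in; nothing more can be done
None
```

I handed the job in with the foot swung out to its end stop and the gripper still holding the gauge, its edge about 56 mm below the plates' top edges and dragging with about 3 to 4 N. I got no verdict back. I did not re-measure the foot's angle after letting go, though a picture taken then shows it swung out.

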